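# Clamp the relay jig and rock the relay out of its socket

### The job

On the relay test jig, swing the orange-handled clamp fully down onto the green board and leave it down. Then take the blue relay and rock it in its tight socket, leaning it clearly first towards its red-button end and then back the other way while it is still in the socket, easing it up a little with each rock until it frees: do not haul it straight up, which drags the sprung black socket up off the board. Finish while still holding the relay upright and still over the socket, just clear of it by about a finger's width, with everything else on the bench left where it is.

Things in the scene. Friction and masses are not known exactly. Their poses are not given: they have to be found in the camera images.
- jig: Relay test jig, fixed to the bench: aluminium plate 160 (its x) x 250 (its y) x 16 mm with a green board on it (100 x 145 mm, top at z 20, y -40 to +105 mm). Origin: centre of the plate's underside; z up, y from the clamp end to the socket end. Clamp hinge between two posts (50 mm high) at y -105 mm; relay socket at x 0, y +55 mm.
- socket (a point): Centre of the socket's mouth at rest, axes as the jig's: jig x 0, y 55, z 42 mm. The black socket is 60 mm square, its floor 16 mm below the mouth (jig z 26 mm). Spring-pressed copper cheeks at its -x and +x sides pinch the relay's tongue over all that depth; in y, low end stops (10 mm above the floor) leave 3 mm of play, so the relay can lean along y, up to 0.2 rad, but not along x.
- socket_insert (a joint): How far the sprung black socket is dragged up off the board, metres: 0 at rest. It starts to rise at about 5 N of pull on the relay and rises 1 mm for each further 3 N. 5 mm (about 20 N) tears it off and spoils the job. A steady straight pull would need 25 to 36 N to free the relay.
- relay: Blue plug-in relay, 0.1 to 0.2 kg: case 32 (x) x 44 (y) x 50 mm (z 20 to 70) on a grey tongue 14 (x) x 34 (y) x 20 mm. Origin: centre of the tongue's underside, on the socket floor at the start, axes as the jig's. Red button (12 mm across, 4 high) on top at y +13 mm, the end away from the clamp. Flat faces: grip the case from above across 44 or 32 mm. 0.08 rad for 0.1 s is a clear lean.
- relay_top (a point): Centre of the top of the relay's case, 70 mm above its origin. Leaning the relay (turning it about its foot, about the jig's x axis) takes about 0.5 N m; swung 0.15 rad to either side, it creeps out 1 to 2 mm a swing under 10 N or less of upward pull.
- clamp (a joint): Clamp hinge angle, rad: 0 = fully down (arm level, rubber foot on the board), grows as the handle rises (limit 1.4); starts 0.85 to 1.2. Stiff hinge (0.12 N m) that stays where it is left; below 0.08 counts as down. Axis along the jig's x at y -105, z 40 mm.
- clamp_handle (a point): Centre of the orange handle, a bar 16 mm thick and 50 mm long along the jig's x, 70 mm from the hinge axis. Raised, it stands towards the hinge; down, it is at jig y -35, z 40 mm. Push it over and down, towards the socket, with closed fingers, about 2 N.
- solder: Steel solder reel, 56 mm across, 46 high, bystander.
- tape: White tape roll, 60 mm across, 19 high, bystander.
- cleaner: White bottle, 56 mm across, 150 high, bystander.
- driver: Screwdriver with blue handle lying flat, bystander.
- wire_spool: Yellow spool, 64 mm across, 46 high, bystander.
- spare_relay: Green spare relay lying on its side, about 70 mm long, 44 wide, 32 high, bystander.
- collar: Brass collar 18 mm across, 10 high, lying on the jig's plate, bystander.
- cap: Black cap 16 mm across, 14 high, standing on the jig's plate, bystander.

How it is judged:
By the outcome, as a careful person would: the job done as asked, in the order asked, and still so for the second after the job is handed in, while the arm keeps its last pose, push and grip.
It also fails if it takes over 58 s, if anything falls off the work surface, if the arm or the gripper's body presses on something with over 40 N, if the wrist force passes 120 N, or if a joint passes its speed limit or range.

### The arm

A 6-joint arm with a two-finger parallel gripper is mounted at the origin on the work surface. World frame = base frame: x ahead of the robot, y to its left, z up, the work surface at z = 0. Lengths are in m, angles in rad, forces in N, time in s.
With the tool pointing down it reaches from about 0.35 to 0.725 m from the base axis. Payload 6 kg.
Tool frame: the origin (TCP) lies at the very end of the fingers, on their centre line; the grasp point (between the pads) lies 19 mm behind it; z points along the fingers, y is the direction in which the jaws open and shut (so a half turn about z gives the same grasp; the last joint's range is limited). The gripper opens to 85 mm and grips with 20 to 120 N. Pads are 22 mm wide; open, the fingers measure 114 mm over their backs; the gripper's body (76 mm by 85 mm) begins 54 mm behind the grasp point. The pads swing forward as they close: fully open they stand 13 mm farther back than shut.
Start: joints at [1.582, 0.04, 0.085, 0, -1.615, -0.334], TCP at [0.19, 0.569, 0.231] pointing down, gripper open.
Joint ranges: [-2.56, 2.56], [-1.29, 2.01], [-1.08, 1.49], [-3.29, 1.98], [-2.81, -0.18], [-2.99, 2.99]. Speed limits (rad/s): [2.57, 2.57, 3.01, 3.14, 3.14, 3.14].

### API

Orientations are given as a rotation vector (axis times angle).
In Python, from plant import robot gives the robot as it stands. The module is installed in compiled form; this text tells all that it offers.
- The arm moves only by the tool jog_arm, never from a script. Its argument "targets" is text: rows parted by semicolons, each of 7 numbers parted by spaces: the turn, a rotation vector about the tool's x, y, z in rad, then the shift along the tool's x, y, z in m, then the opening in per cent of the stroke, from 0 (shut) to 100 (fully open). A call has 1 to 20 rows; each row shifts and turns the pose as measured when the row begins, along the tool's axes as they then stand; what a row does not reach is not made up. A row lasts 1/10 s, in which the tool goes at most 50 mm and 8.59 degrees, less where a joint would pass 70% of its speed; a pose out of reach is approached as far as the arm can. A call with a gripper value outside its range is refused whole. The fingers move at their own pace and stop on an object; "newtons" is the grip in N (left out, the last holds). Time passes only in rows, so rows that do not move let the fingers close. It gives the time, the measured TCP pose, the force and the opening at its end, in the units of the state.
- robot.get_obs(): the state, without advancing time (a new reading comes with each control period).
- robot.read_camera(name): name is "scene" or "top"; returns (picture, depth): 384x512x3 uint8, red, green, blue; 384x512 float32, m along the optical axis (not along the pixel's ray), 0 where there is no reading.
- robot.calibration(name): a dict with "vertical_fov" (degrees; the focal length in pixels is half the picture's height over the tangent of half this angle, whatever the lens; pixels are square), "cx", "cy" (the principal point, pixels), "k1" (the pictures are not rectified: a ray, as slopes to the right and down, at radius r is drawn at 1 + k1 r^2 times it, then the intrinsics apply), "R" (3x3) and "t" (3): a world point X has camera coordinates R X + t. Camera axes: x right, y down, z forward; pixel columns grow to the right and rows downward; lengths in m; the calibration is good to about 2 mm. A picture is of the moment at which its call begins. calibration takes no time and is no camera call.
- robot.job_done(): hands the job in, once; it reports no verdict.
Trained networks look in the newest picture that a camera, given by its name, has taken for a name from the list of things; names that differ only in an ending like _2 or _b are one class to them, and where a whole thing is asked for, a point or a joint stands for the part that bears it (a point fixed in the world has none). Each returns a list of dicts, best first, with "conf" (0 to 1); they miss things now and then, are a little off and sometimes report something else, mostly with a low value. They report only what shows in the picture. A call takes as long as a camera call.
- robot.find_in(camera, label): "at" ([column, row] in pixels, amid what is visible of it).
- robot.outline_of(camera, label): "pixels" (384x512 bool, what is visible of it) and "at" ([column, row] in pixels, amid what is visible of it).
- robot.tip_of(camera, label): "at" ([column, row] in pixels: a listed point, or the origin of a listed thing).
The state is a dict: "time_s": time; "q": joint angles; "dq": joint speeds; "joint_efforts": joint torques, N m; "tcp_pos": TCP position; "orientation": TCP orientation; "wrist_force": force on the tool from outside, world axes, zero at the start; "ft_torque": the same for the moment, N m; "grip_width": finger opening in m.
Only numpy, scipy, OpenCV 4.12 (cv2) and the standard library are available. Lean on these libraries where they do the work, as an engineer would, in place of code of your own. Each camera call takes 0.05 s, during which the arm holds its last target.

## Working session

There is one attempt and no reset: what is moved stays moved. The work goes in short steps, Python scripts to look and compute and a tool call to move; the robot and the scene stay as the last step left them, time stands still between calls to the robot, and variables do not carry over. Pictures are saved under pics/ and viewed, and the job is handed in when it is done.

Besides the shell and the picture viewer there is one more tool, called after ">>>" by a JSON object that holds its "name" and its "arguments", one argument or row to a line. jog_arm: Moves the arm, as the interface text tells. Its arguments: {"type":"object","properties":{"targets":{"type":"string"},"newtons":{"type":"number"}},"required":["targets"]}

```bash
mkdir -p pics; cat > h.py <<'E'
import numpy as np, cv2
from plant import robot
def cal(n):
    c=robot.calibration(n); f=192/np.tan(np.radians(c['vertical_fov'])/2)
    return f,c['cx'],c['cy'],c['k1'],np.array(c['R']),np.array(c['t'])
def ray(n,u,v):
    f,cx,cy,k,R,t=cal(n); xd,yd=(np.asarray(u,float)-cx)/f,(np.asarray(v,float)-cy)/f
    x,y=xd,yd
    for _ in range(30):
        s=1+k*(x*x+y*y); x,y=xd/s,yd/s
    return x,y
def pt(n,u,v,d):
    x,y=ray(n,u,v); f,cx,cy,k,R,t=cal(n)
    P=np.stack([x*d,y*d,d+0*x],-1)
    return (P-t)@R
def onz(n,u,v,z):
    x,y=ray(n,u,v); f,cx,cy,k,R,t=cal(n)
    C=-R.T@t; D=R.T@np.array([x,y,1.]); return C+D*(z-C[2])/D[2]
def proj(n,P):
    f,cx,cy,k,R,t=cal(n); c=np.asarray(P)@R.T+t
    x,y=c[...,0]/c[...,2],c[...,1]/c[...,2]; s=1+k*(x*x+y*y)
    return np.stack([cx+f*x*s,cy+f*y*s],-1)
E
python3 - <<'E'
from h import *
for n in ("scene","top"):
    p,d=robot.read_camera(n); cv2.imwrite(f"pics/{n}0.png",p[:,:,::-1]); np.save(f"{n}_d0.npy",d); np.save(f"{n}_p0.npy",p)
    c=robot.calibration(n); print(n,c['vertical_fov'],c['k1'],-np.array(c['R']).T@c['t'])
    for l in ("relay_top","clamp_handle","jig","socket"):
        for r in robot.tip_of(n,l)[:2]: print(l,r)
o=robot.get_obs(); print(o)
E
```

```text
scene 51.01061216377117 -0.13086956631489147 [ 1.26647527 -0.19184455  1.26780632]
relay_top {'at': [245.3, 180.1], 'conf': 0.7}
clamp_handle {'at': [208.8, 182.2], 'conf': 0.45}
jig {'at': [224.8, 193.7], 'conf': 0.69}
socket {'at': [242.7, 190.8], 'conf': 0.95}
top 49.421104986425526 0.0032981550692658995 [0.53633552 0.00347555 1.1228076 ]
relay_top {'at': [264.7, 202.2], 'conf': 0.56}
clamp_handle {'at': [305.8, 217.3], 'conf': 0.7}
jig {'at': [281.0, 209.7], 'conf': 0.56}
socket {'at': [261.7, 202.5], 'conf': 0.83}
{'time_s': 0.5, 'q': array([ 1.58172737e+00,  4.01883786e-02,  8.47396243e-02,  1.20422821e-05,
       -1.61549229e+00, -3.33696805e-01]), 'dq': array([ 0.00063973, -0.00082593,  0.00100503,  0.00047044,  0.00041809,
        0.00110176]), 'joint_efforts': array([ 2.54397222e-03, -3.67536485e+01,  3.47168469e+01,  6.92802832e+00,
       -1.02815568e-03,  3.27338839e-06]), 'tcp_pos': array([0.19029608, 0.56898368, 0.2312369 ]), 'orientation': array([ 3.10063204e+00, -5.04779646e-01,  5.75923405e-05]), 'wrist_force': array([-0.04029153, -0.44175015,  0.07992537]), 'ft_torque': array([-0.01523247, -0.04679054,  0.0355244 ]), 'grip_width': 0.08507497044256083}
```

View pics/scene0.png

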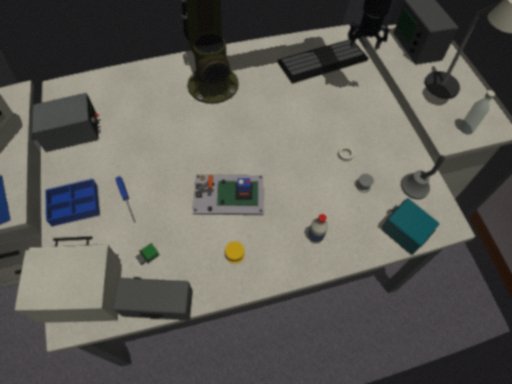

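View pics/top0.png

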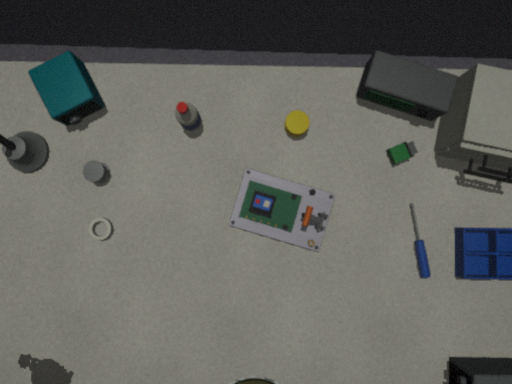

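```bash
python3 - <<'E'
from h import *
p=np.load("top_p0.npy"); cv2.imwrite("pics/topz.png",cv2.resize(p[150:270,210:370,::-1],None,fx=5,fy=5,interpolation=cv2.INTER_CUBIC))
p=np.load("scene_p0.npy"); cv2.imwrite("pics/scenez.png",cv2.resize(p[130:250,150:310,::-1],None,fx=5,fy=5,interpolation=cv2.INTER_CUBIC))
E
```

```text
(no output)
```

View pics/topz.png

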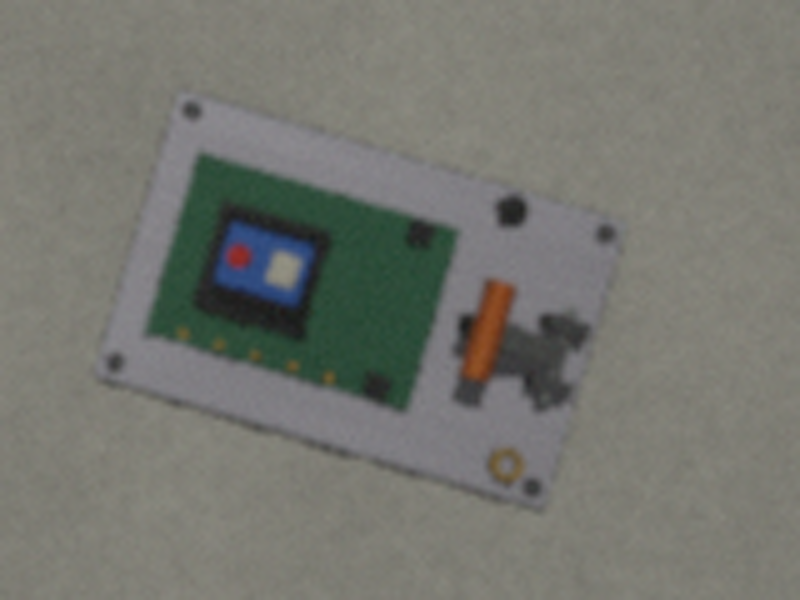

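View pics/scenez.png

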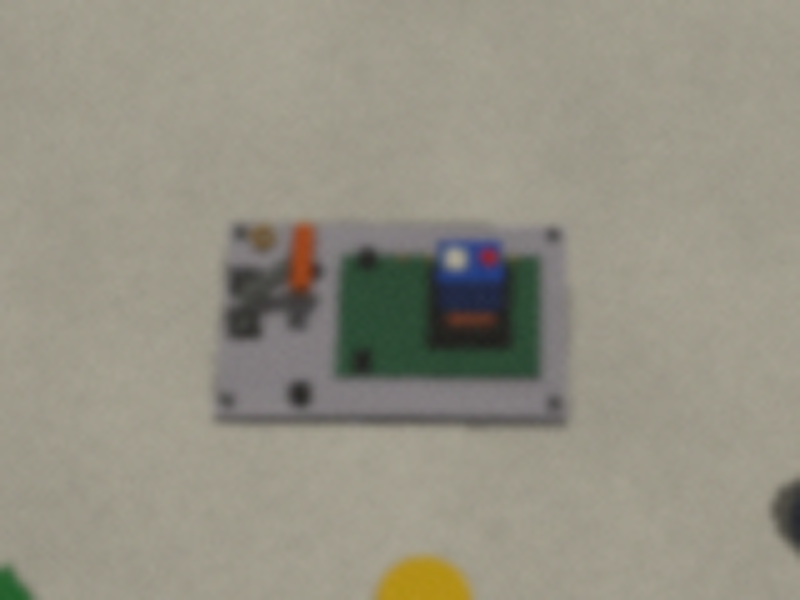

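The pictures show the jig near top pixel (281,210), with its socket end at the left. The red button is at (258,201) and the raised orange handle at about (307,216). I'll fit the jig pose next.

```bash
python3 - <<'E'
from h import *
n="top"
robot.read_camera(n)
z=lambda u,v:(210+(u+.5)/5-.5,150+(v+.5)/5-.5)
cs=[z(183,92),z(100,380),z(545,510),z(622,240)]
W=np.array([onz(n,*c,0.016) for c in cs]);print(W.round(4))
o=robot.outline_of(n,"jig")[0]; m=o['pixels'].astype(np.uint8); print(o['conf'],m.sum())
cnt=max(cv2.findContours(m,0,2)[0],key=cv2.contourArea)
print(cv2.boxPoints(cv2.minAreaRect(cnt)), cs)
# fit rigid: jig corners TL etc. socket end left
d=(W[0]+W[1]-W[2]-W[3])[:2]; print("ydir",d/2, "yaw y", np.arctan2(d[1],d[0]))
# jig x = ydir rotated -90
yh=d/np.linalg.norm(d); xh=np.array([yh[1],-yh[0]]); print("x sides",(W-W.mean(0))[:,:2]@xh,(W-W.mean(0))[:,:2]@yh)
C=W.mean(0)
J=lambda x,y,zz:np.r_[C[:2]+xh*x+yh*y,zz]
print("C",C,"x",xh,"y",yh,"socket",J(0,.055,.042))
print("top pred px",proj(n,J(0,.055,.086+.01)),"scene", proj("scene",J(0,.055,.096)))
for nm,P in (("relaytop",J(0,.055,.096)),):
  print(nm,P)
# button
print("button",proj(n,J(0,.068,.1)),"img",z(237,257))
# green board 
p=np.load("top_p0.npy"); 
# scene plate
q=lambda u,v:(150+(u+.5)/5-.5,130+(v+.5)/5-.5)
for c in [(237,222),(558,226),(567,418),(215,418)]: print("scene corner",onz("scene",*q(*c),.016))
# handle
for cam,c in (("top",z(488,331)),("scene",q(302,258))):
  for a in (.85,1.0,1.2):
    P=J(0,-.105+.07*np.cos(a),.04+.07*np.sin(a)); print(cam,c,a,proj(cam,P))
for cam in("top","scene"):
  d_=np.load(cam+"_d0.npy"); 
  for c in ([z(488,331),z(260,258)] if cam=="top" else [q(302,258),q(468,258)]):
    u,v=np.round(c).astype(int); w=d_[v-1:v+2,u-1:u+2]; print(cam,w.round(3).tolist(), pt(cam,c[0],c[1],np.median(w)))
E
```

```text
[[ 0.6622  0.0304  0.016 ]
 [ 0.5085  0.0718  0.016 ]
 [ 0.4436 -0.1643  0.016 ]
 [ 0.5869 -0.2041  0.016 ]]
0.72 5413
[[227.12933 225.8915 ]
 [244.29755 167.23341]
 [335.48602 193.92271]
 [318.3178  252.5808 ]] [(246.2, 168.0), (229.6, 225.6), (318.6, 251.6), (334.0, 197.6)]
ydir [0.07010745 0.23533353] yaw y 1.281261054981858
x sides [ 0.07955899 -0.07955899 -0.07435012  0.07435012] [ 0.12490704  0.12064728 -0.12413362 -0.1214207 ]
C [ 0.55032179 -0.06655184  0.016     ] x [ 0.95837666 -0.28550687] y [0.28550687 0.95837666] socket [ 0.56602467 -0.01384112  0.042     ]
top pred px [262.80938834 203.49427289] scene [242.804694   180.35179571]
relaytop [ 0.56602467 -0.01384112  0.096     ]
button [257.78011755 201.85643597] img (257.0, 201.0)
scene corner [ 0.44773223 -0.15795957  0.016     ]
scene corner [0.51249125 0.06991705 0.016     ]
scene corner [0.66652981 0.0319676  0.016     ]
scene corner [ 0.60291657 -0.20547989  0.016     ]
top (307.2, 215.8) 0.85 [306.79683754 217.38047886]
top (307.2, 215.8) 1.0 [310.3766452  218.41928319]
top (307.2, 215.8) 1.2 [315.60256965 219.974520
[... 361 characters left out ...]
743468 -0.12299973  0.09959077]
top [[1.0290000438690186, 1.0260000228881836, 1.0260000228881836], [1.0269999504089355, 1.0299999713897705, 1.0269999504089355], [1.0299999713897705, 1.027999997138977, 1.0269999504089355]] [ 0.57162544 -0.0107799   0.09607958]
scene [[1.3739999532699585, 1.371000051498413, 1.3730000257492065], [1.3680000305175781, 1.3669999837875366, 1.3669999837875366], [1.3600000143051147, 1.3669999837875366, 1.371999979019165]] [ 0.54277159 -0.1231991   0.10003814]
scene [[1.3760000467300415, 1.375, 1.378999948501587], [1.38100004196167, 1.3739999532699585, 1.3760000467300415], [1.378000020980835, 1.371000051498413, 1.371999979019165]] [ 0.56879454 -0.01318426  0.09453976]
```

```bash
cat > fit.py <<'E'
from h import *
from scipy.optimize import least_squares
obs=[]
S=4
def subrect(mask,u0,v0):
    cnt=max(cv2.findContours(mask,0,1)[0],key=cv2.contourArea); hull=cv2.convexHull(cnt)
    b=None
    ap=hull
    for e in np.linspace(.01,.08,30):
        ap=cv2.approxPolyDP(hull,e*cv2.arcLength(hull,True),True)
        if len(ap)==4:break
    ap=ap[:,0].astype(float)
    # refine: fit lines to contour points close to each edge
    pts=cnt[:,0].astype(float); L=[]
    for i in range(4):
        a,b=ap[i],ap[(i+1)%4]; t=(b-a)/np.linalg.norm(b-a); nn=np.array([-t[1],t[0]])
        s=(pts-a)@t; dd=abs((pts-a)@nn); k=(dd<2.0*S)&(s>.12*np.linalg.norm(b-a))&(s<.88*np.linalg.norm(b-a))
        vx,vy,x,y=cv2.fitLine(pts[k].astype(np.float32),cv2.DIST_HUBER,0,.01,.01).ravel(); L.append((x,y,vx,vy))
    out=[]
    for i in range(4):
        x,y,vx,vy=L[i-1];x2,y2,wx,wy=L[i]
        s=np.linalg.solve([[vx,-wx],[vy,-wy]],[x2-x,y2-y])[0]; out.append(((x+s*vx+.5)/S-.5+u0,(y+s*vy+.5)/S-.5+v0))
    return np.array(out)
guess=(0.555,-0.066,1.29)
def J(g,x,y,z):
    yh=np.array([np.cos(g[2]),np.sin(g[2])]); xh=np.array([yh[1],-yh[0]]); return np.r_[g[:2]+xh*x+yh*y,z]
pl=[(sx*.08,sy*.125,.016) for sx in(-1,1) for sy in(-1,1)]
gr=[(sx*.05,y,.020) for sx in(-1,1) for y in(-.04,.105)]
for cam,(u0,u1,v0,v1) in {"top":(215,350,155,265),"scene":(180,275,162,225)}.items():
    p=np.load(cam+"_p0.npy")[v0:v1,u0:u1]; p=cv2.resize(p,None,fx=S,fy=S,interpolation=cv2.INTER_CUBIC)
    hsv=cv2.cvtColor(cv2.GaussianBlur(p,(5,5),0),cv2.COLOR_RGB2HSV); H,Sa,V=cv2.split(hsv)
    g=((H>55)&(H<95)&(Sa>70)).astype(np.uint8)
    g=cv2.morphologyEx(g,cv2.MORPH_CLOSE,np.ones((25,25)))
    lab=cv2.cvtColor(cv2.GaussianBlur(p,(9,9),0),cv2.COLOR_RGB2LAB).astype(int)
    # bench yellowish-> plate bluish in b channel
    bb=lab[:,:,2].astype(np.uint8); th,_=cv2.threshold(bb[:30].ravel(),0,255,cv2.THRESH_OTSU)
    bench=np.median(bb[:40]); plate=((bb<bench-3)|(g>0)).astype(np.uint8)
    plate=cv2.morphologyEx(cv2.morphologyEx(plate,cv2.MORPH_OPEN,np.ones((5,5))),cv2.MORPH_CLOSE,np.ones((31,31)))
    for nm,m,mod in(("green",g,gr),("plate",plate,pl)):
        try: q=subrect(m,u0,v0)
        except Exception as e: print(cam,nm,e); continue
        pr=np.array([proj(cam,J(guess,*t)) for t in mod])
        for i,t in enumerate(mod):
            j=np.argmin(np.linalg.norm(q-pr[i],axis=1)); e=q[j]-pr[i]; print(cam,nm,t,q[j].round(1),e.round(1))
            if np.linalg.norm(e)<4: obs.append((cam,t,q[j]))
    cv2.imwrite(f"pics/mask_{cam}.png",np.hstack([g,plate])*255)
def res(g): return np.concatenate([proj(c,J(g,*t))-q for c,t,q in obs])
r=least_squares(res,guess,loss='huber',f_scale=.5); print(r.x,np.abs(r.fun).mean(),len(obs))
for cam in("top","scene"):
    o=[x for x in obs if x[0]==cam]
    if len(o)>2:
        rr=least_squares(lambda g:np.concatenate([proj(c,J(g,*t))-q for c,t,q in o]),guess,loss='huber',f_scale=.5); print(cam,rr.x,np.abs(rr.fun).mean())
    p=np.load(cam+"_p0.npy"); 
    for t in [(0,.055,.096),(0,.068,.1),(.03,.085,.042),(-.03,.085,.042),(-.03,.025,.042),(.03,.025,.042)]+pl+gr:
        print(cam,t,proj(cam,J(r.x,*t)).round(1))
    im=cv2.resize(p,None,fx=5,fy=5,interpolation=cv2.INTER_CUBIC)
    for t in [(0,.055,.096),(0,.068,.1),(.03,.085,.042),(-.03,.085,.042),(-.03,.025,.042),(.03,.025,.042)]+pl+gr+[(0,-.105+.07*np.cos(.85),.04+.07*np.sin(.85))]:
        u,v=(proj(cam,J(r.x,*t))+.5)*5-.5; cv2.circle(im,(int(u),int(v)),3,(255,255,0),-1)
    a,b=(210,150) if cam=="top" else (150,130)
    cv2.imwrite(f"pics/fit_{cam}.png",im[b*5:b*5+600,a*5:a*5+800,::-1])
E
python3 fit.py
```

```text
top green (-0.05, -0.04, 0.02) [290.5 230.4] [-0.5 -0.9]
top green (-0.05, 0.105, 0.02) [239.5 215.2] [ 1.1 -0.1]
top green (0.05, -0.04, 0.02) [300.5 196.2] [-1.4  1.1]
top green (0.05, 0.105, 0.02) [250.  180.9] [0.4 1.7]
top plate (-0.08, -0.125, 0.016) [318.2 251.8] [-0.3  0.1]
top plate (-0.08, 0.125, 0.016) [227.9 224.8] [-0.   0.9]
top plate (0.08, -0.125, 0.016) [335.1 194. ] [-0.5  0.3]
top plate (0.08, 0.125, 0.016) [245.3 167.1] [-0.3  0.8]
scene green (-0.05, -0.04, 0.02) [218.7 181.9] [1.1 1.8]
scene green (-0.05, 0.105, 0.02) [256.4 181.9] [-1.1  1.1]
scene green (0.05, -0.04, 0.02) [217.8 203.7] [ 1.7 -0.6]
scene green (0.05, 0.105, 0.02) [256.4 204.3] [-1.  -0.7]
scene plate (-0.08, -0.125, 0.016) [195.5 174.4] [0.3 1. ]
scene plate (-0.08, 0.125, 0.016) [263.  174.4] [ 0.1 -0.1]
scene plate (0.08, -0.125, 0.016) [191.7 214. ] [0.2 2. ]
scene plate (0.08, 0.125, 0.016) [263.2 214.4] [0.2 1.2]
[ 0.55435026 -0.06536867  1.29336573] 0.7294617098366283 16
top [ 0.55364414 -0.06532617  1.29324431] 0.5497175937624128
top (0, 0.055, 0.096) [262.3 202.1]
top (0, 0.068, 0.1) [
[... 417 characters left out ...]
5, -0.04, 0.02) [301.6 195.3]
top (0.05, 0.105, 0.02) [249.2 179.5]
scene [ 0.55918272 -0.06629322  1.29765353] 0.7557565513334801
scene (0, 0.055, 0.096) [243.4 181.1]
scene (0, 0.068, 0.1) [247.3 180.5]
scene (0.03, 0.085, 0.042) [251.9 196.6]
scene (-0.03, 0.085, 0.042) [252.1 182. ]
scene (-0.03, 0.025, 0.042) [235.3 181.7]
scene (0.03, 0.025, 0.042) [234.8 196.4]
scene (-0.08, -0.125, 0.016) [195.2 173.3]
scene (-0.08, 0.125, 0.016) [262.9 174.2]
scene (0.08, -0.125, 0.016) [191.7 211.9]
scene (0.08, 0.125, 0.016) [263.2 212.9]
scene (-0.05, -0.04, 0.02) [217.7 180. ]
scene (-0.05, 0.105, 0.02) [257.5 180.5]
scene (0.05, -0.04, 0.02) [216.3 204.1]
scene (0.05, 0.105, 0.02) [257.5 204.7]
```

View pics/fit_top.png

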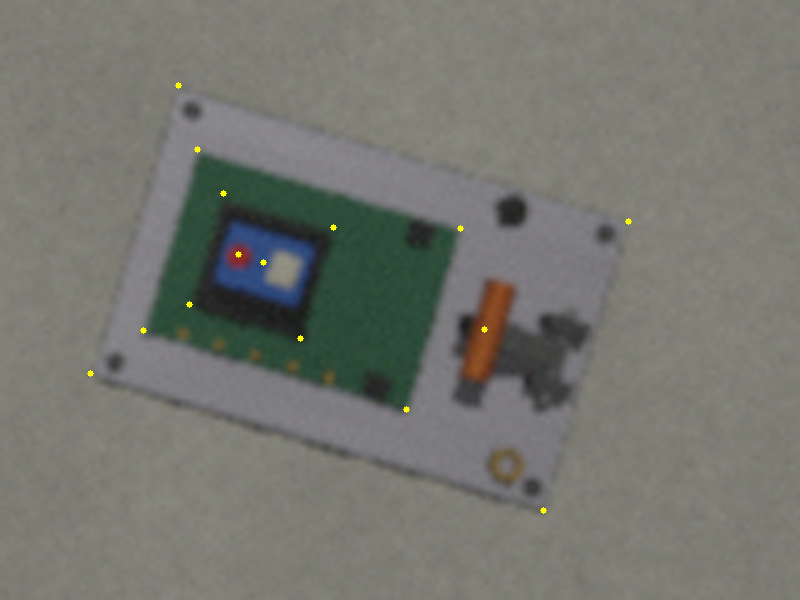

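View pics/fit_scene.png

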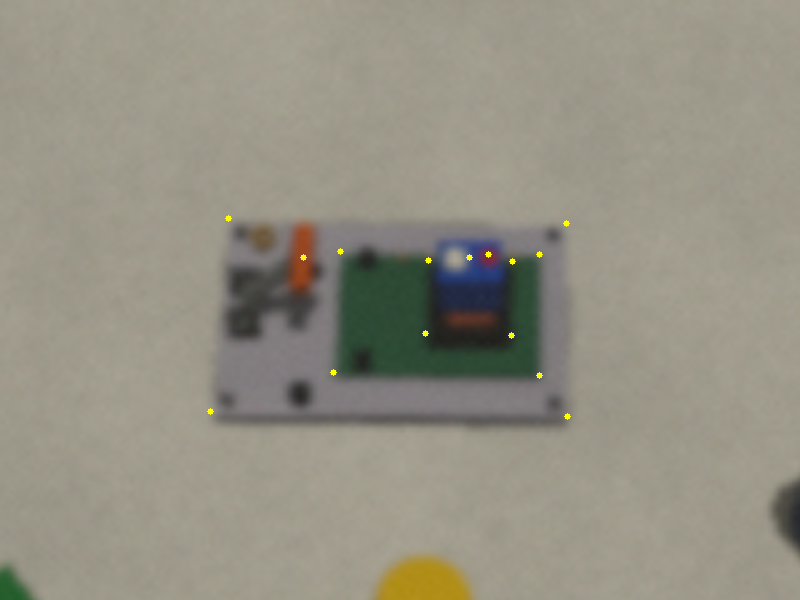

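The fit agrees with both cameras to about 2 mm. The jig centre is (0.554, -0.065), its y axis is at 1.293 rad, and the clamp angle is about 0.85. First move: align the tool (x = jig x, y = -jig y) and shift to above the handle with the fingers shut.

>>> {"name": "jog_arm", "arguments": {
  "targets": "0 0 -0.045 0 0 0 0; 0 0 0 0.033 0.0356 0 0; 0 0 0 0.033 0.0356 0 0; 0 0 0 0.033 0.0356 0 0; 0 0 0 0.033 0.0356 0 0; 0 0 0 0.033 0.0356 0 0; 0 0 0 0.033 0.0356 0 0; 0 0 0 0.033 0.0356 0 0; 0 0 0 0.033 0.0356 0 0; 0 0 0 0.033 0.0356 0 0; 0 0 0 0.033 0.0356 0 0; 0 0 0 0.033 0.0356 0 0; 0 0 0 0.033 0.0356 0 0; 0 0 0 0.033 0.0356 0 0; 0 0 0 0.033 0.0356 0 0; 0 0 0 0.033 0.0356 0 0; 0 0 0 0 0 0 0",
  "newtons": 40
}}

```text
time_s: 2.3
tcp_pos: [0.5292, -0.101, 0.2324]
orientation: [-3.111, 0.423, -0.011]
wrist_force: [0.1, 0.5, -0.7]
grip_width: -0.0
```

```bash
cat > st.py <<'E'
from h import *
from scipy.spatial.transform import Rotation as Ro
G=(0.5543,-0.0654,1.2934)
yh=np.array([np.cos(G[2]),np.sin(G[2])]); xh=np.array([yh[1],-yh[0]])
RJ=np.array([[xh[0],yh[0],0],[xh[1],yh[1],0],[0,0,1]])
def st():
    o=robot.get_obs(); p=o['tcp_pos']-np.r_[G[:2],0]; R=RJ.T@Ro.from_rotvec(o['orientation']).as_matrix()
    ideal=np.diag([1,-1,-1.]); e=Ro.from_matrix(ideal.T@R).as_rotvec()
    print("t",round(o['time_s'],2),"jig mm",(p@RJ*1000).round(1),"tilt(tool)",e.round(3),"F(jig)",(o['wrist_force']@RJ).round(1),"M",(o['ft_torque']@RJ).round(2),"grip",round(o['grip_width']*1000,1),"q",o['q'].round(2))
if __name__=="__main__": st()
E
python3 st.py
```

```text
t 2.3 jig mm [-14.4 -41.1 232.4] tilt(tool) [ 0.003  0.007 -0.007] F(jig) [-0.   0.5 -0.7] M [ 0.03  0.09 -0.04] grip -0.0 q [ 0.19 -0.13 -0.08  0.   -1.62  1.12]
```

>>> {"name": "jog_arm", "arguments": {
  "targets": "-0.003 -0.007 0.007 0.007 0.012 0.04 0; 0 0 0 0.007 0.011 0.04 0; 0 0 0 0 0 0.03 0; 0 0 0 0 0 0 0"
}}

```text
time_s: 2.7
tcp_pos: [0.5377, -0.1298, 0.1201]
orientation: [-3.109, 0.442, -0.004]
wrist_force: [-0.0, 0.5, -1.6]
grip_width: 0.0004
```

```bash
cat > look.py <<'E'
import sys
from st import *
st()
s=sys.argv[1]
a=[]
for n,(u,v) in (("top",(210,150)),("scene",(150,120))):
    p,d=robot.read_camera(n); a.append(cv2.resize(p[v:v+120,u:u+130,::-1],None,fx=3,fy=4.0 if 0 else 3,interpolation=cv2.INTER_CUBIC)); np.save(f"{n}_p{s}.npy",p);np.save(f"{n}_d{s}.npy",d)
cv2.imwrite(f"pics/l{s}.png",np.hstack(a))
E
python3 look.py 1
```

```text
t 2.7 jig mm [  1.7 -66.4 120.1] tilt(tool) [0.001 0.002 0.005] F(jig) [-0.2  0.4 -1.6] M [-0.03  0.09 -0.02] grip 0.4 q [ 0.13 -0.07 -0.23 -0.   -1.41  1.16]
```

View pics/l1.png

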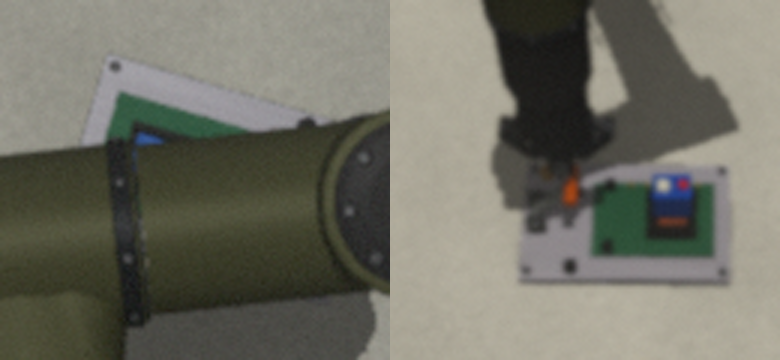

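The scene view shows the closed fingers just above and behind the orange bar. Now pushing it over along its arc.

>>> {"name": "jog_arm", "arguments": {
  "targets": "0 0 0 -0.001 -0.004 0.012 0; 0 0 0 0 -0.002 0.008 0; 0 0 0 0 -0.004 0.007 0; 0 0 0 0 -0.004 0.007 0; 0 0 0 0 -0.004 0.007 0; 0 0 0 0 -0.003 0.007 0; 0 0 0 0 -0.003 0.007 0"
}}

```text
time_s: 3.5
tcp_pos: [0.5522, -0.0988, 0.08]
orientation: [-3.103, 0.43, -0.041]
wrist_force: [-1.3, 1.3, 2.4]
grip_width: -0.0003
```

```bash
python3 look.py 2
```

```text
t 3.5 jig mm [  7.1 -32.7  80. ] tilt(tool) [ 0.012  0.025 -0.002] F(jig) [-1.6  0.9  2.4] M [ 0.39  0.92 -0.  ] grip -0.3 q [ 0.18 -0.05 -0.28  0.   -1.31  1.11]
```

View pics/l2.png

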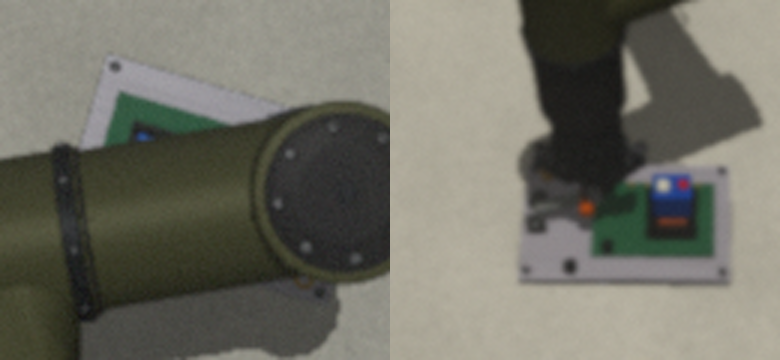

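>>> {"name": "jog_arm", "arguments": {
  "targets": "-0.012 -0.025 0 -0.006 0.006 0.001 0; 0 0 0 0 0 0 0"
}}

```text
time_s: 3.8
tcp_pos: [0.5462, -0.1023, 0.0792]
orientation: [-3.112, 0.429, -0.003]
wrist_force: [-0.3, -0.8, -0.2]
grip_width: -0.0001
```

```bash
python3 st.py
```

```text
t 3.8 jig mm [  2.3 -37.7  79.2] tilt(tool) [ 0.     0.002 -0.004] F(jig) [-0.1 -0.9 -0.2] M [-0.03  0.   -0.05] grip -0.1 q [ 0.18 -0.04 -0.28  0.   -1.34  1.12]
```

>>> {"name": "jog_arm", "arguments": {
  "targets": "0 0 0 -0.002 0 0.008 0; 0 0 0 0 0 0.006 0; 0 0 0 0 0 0.006 0; 0 0 0 0 0 0.004 0; 0 0 0 0 0 0 0"
}}

```text
time_s: 4.3
tcp_pos: [0.5445, -0.1021, 0.0531]
orientation: [-3.112, 0.43, -0.005]
wrist_force: [-0.3, 0.7, 1.1]
grip_width: -0.0001
```

```bash
python3 st.py
```

```text
t 4.3 jig mm [  0.6 -38.   53.1] tilt(tool) [ 0.001  0.003 -0.003] F(jig) [-0.5  0.6  1.1] M [ 0.31 -0.04  0.04] grip -0.1 q [ 0.18 -0.03 -0.32  0.   -1.28  1.12]
```

Now 5 mm above the fully-down height. Continuing in small steps until the force rises.

>>> {"name": "jog_arm", "arguments": {
  "targets": "0 0 0 0 0 0.003 0; 0 0 0 0 0 0.002 0; 0 0 0 0 0 0.001 0; 0 0 0 0 0 0 0"
}}

```text
time_s: 4.7
tcp_pos: [0.5445, -0.1024, 0.0482]
orientation: [3.111, -0.429, 0.006]
wrist_force: [0.6, 0.3, -0.1]
grip_width: 0.0004
```

```bash
python3 st.py
```

```text
t 4.7 jig mm [  0.7 -38.3  48.2] tilt(tool) [-0.     0.004 -0.003] F(jig) [ 0.5  0.5 -0.1] M [0.09 0.01 0.08] grip 0.4 q [ 0.18 -0.03 -0.32  0.   -1.28  1.12]
```

>>> {"name": "jog_arm", "arguments": {
  "targets": "0 0 0 0 0 0.002 0; 0 0 0 0 0 0.001 0; 0 0 0 0 0 0.001 0; 0 0 0 0 0 0 0"
}}

```text
time_s: 5.1
tcp_pos: [0.5445, -0.1025, 0.0482]
orientation: [3.111, -0.428, 0.007]
wrist_force: [-0.7, 0.4, 0.5]
grip_width: -0.0
```

```bash
python3 look.py 3
```

```text
t 5.1 jig mm [  0.7 -38.3  48.2] tilt(tool) [-0.001  0.005 -0.004] F(jig) [-0.8  0.1  0.5] M [ 0.19  0.09 -0.02] grip -0.0 q [ 0.18 -0.03 -0.32  0.   -1.27  1.12]
```

View pics/l3.png

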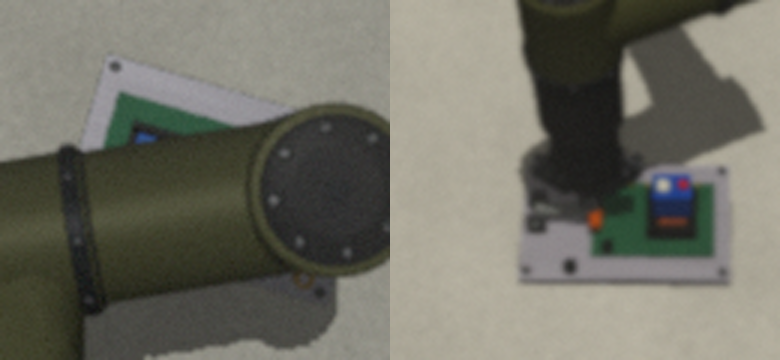

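The tool stopped at 48.2 mm, which is a handle centre of about 40 mm, and didn't move with further commands. So the clamp is down. Lifting, opening and moving over the relay.

>>> {"name": "jog_arm", "arguments": {
  "targets": "0 0 0 0 0 -0.03 0; 0 0 0 0 0 -0.04 0; 0 0 0 0 0 -0.035 0; 0 0 0 0 -0.03 0 100; 0 0 0 0 -0.03 0 100; 0 0 0 0 -0.025 0 100; 0 0 0 0 0 0 100; 0 0 0 0 0 0 100"
}}

```text
time_s: 6.0
tcp_pos: [0.5656, -0.02, 0.1506]
orientation: [3.107, -0.434, -0.007]
wrist_force: [-0.5, -0.5, 0.3]
grip_width: 0.0721
```

```bash
python3 look.py 4
```

```text
t 6.0 jig mm [ -1.6  46.7 150.6] tilt(tool) [-0.005 -0.004  0.   ] F(jig) [-0.4 -0.6  0.3] M [-0.02 -0.04  0.  ] grip 72.1 q [ 0.32 -0.04 -0.14  0.   -1.47  0.97]
```

View pics/l4.png

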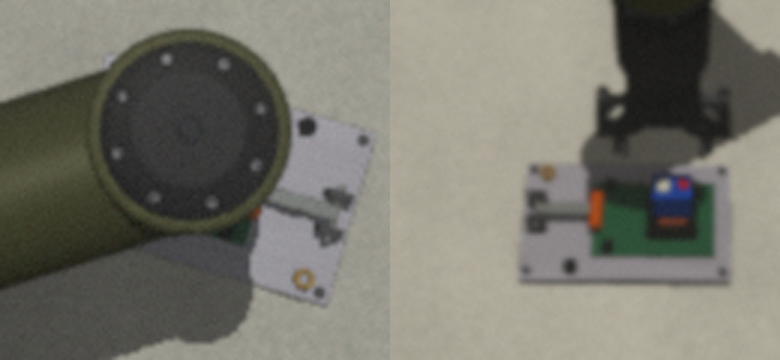

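The picture shows the clamp arm level with the orange handle down at right-panel (597,210), and the relay untouched at (672,205). Centring over the relay.

>>> {"name": "jog_arm", "arguments": {
  "targets": "0.005 0.004 0 0.0016 -0.0083 0 100; 0 0 0 0 0 0 100; 0 0 0 0 0 0 100"
}}

```text
time_s: 6.4
tcp_pos: [0.5692, -0.0143, 0.1502]
orientation: [-3.11, 0.44, -0.0]
wrist_force: [0.0, -0.3, -0.5]
grip_width: 0.0855
```

```bash
python3 st.py
```

```text
t 6.4 jig mm [  0.3  53.3 150.2] tilt(tool) [0.    0.    0.004] F(jig) [ 0.1 -0.3 -0.5] M [-0.08 -0.    0.02] grip 85.5 q [ 0.33 -0.04 -0.14 -0.   -1.47  0.96]
```

>>> {"name": "jog_arm", "arguments": {
  "targets": "0 0 -0.004 0 -0.0015 0.03 100; 0 0 0 0 0 0.03 100; 0 0 0 0 0 0.02 100; 0 0 0 0 0 0.008 100; 0 0 0 0 0 0 100"
}}

```text
time_s: 6.9
tcp_pos: [0.5706, -0.0141, 0.0613]
orientation: [-3.11, 0.436, -0.006]
wrist_force: [0.8, 0.3, -0.7]
grip_width: 0.0856
```

```bash
python3 look.py 5
```

```text
t 6.9 jig mm [ 1.6 53.8 61.3] tilt(tool) [0.002 0.004 0.001] F(jig) [ 0.6  0.5 -0.7] M [-0.05  0.    0.  ] grip 85.6 q [ 0.33  0.01 -0.26  0.   -1.3   0.96]
```

View pics/l5.png

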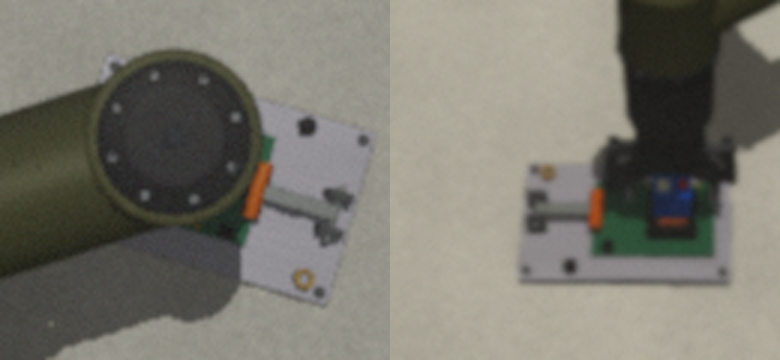

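>>> {"name": "jog_arm", "arguments": {
  "targets": "0 0 0 -0.0014 -0.0012 0.005 60; 0 0 0 0 0 0 60; 0 0 0 0 0 0 56; 0 0 0 0 0 0 56; 0 0 0 0 0 0 56",
  "newtons": 30
}}

```text
time_s: 7.5
tcp_pos: [0.5726, -0.0118, 0.062]
orientation: [-3.107, 0.435, -0.02]
wrist_force: [-0.3, -0.1, 0.2]
grip_width: 0.0478
```

```bash
python3 st.py
```

```text
t 7.5 jig mm [ 3.  56.6 62. ] tilt(tool) [0.006 0.012 0.001] F(jig) [-0.2 -0.2  0.2] M [-0.02  0.03  0.02] grip 47.8 q [ 0.33  0.   -0.26  0.   -1.29  0.96]
```

>>> {"name": "jog_arm", "arguments": {
  "targets": "-0.006 -0.012 -0.001 -0.003 0.0015 0.005 56; 0 0 0 0 0 0 56; 0 0 0 0 0 0 56"
}}

```text
time_s: 7.8
tcp_pos: [0.5692, -0.0124, 0.0567]
orientation: [3.111, -0.434, -0.001]
wrist_force: [-0.3, -0.1, 0.1]
grip_width: 0.0479
```

```bash
python3 st.py
```

```text
t 7.8 jig mm [-0.2 55.  56.7] tilt(tool) [-0.001 -0.001 -0.   ] F(jig) [-0.3 -0.2  0.1] M [ 0.03 -0.04 -0.01] grip 47.9 q [ 0.33  0.01 -0.27  0.   -1.3   0.96]
```

>>> {"name": "jog_arm", "arguments": {
  "targets": "0 0 0 0 0 0 0; 0 0 0 0 0 0 0; 0 0 0 0 0 0 0",
  "newtons": 60
}}

```text
time_s: 8.1
tcp_pos: [0.5692, -0.0122, 0.0567]
orientation: [3.111, -0.433, -0.002]
wrist_force: [-0.0, 0.5, 0.2]
grip_width: 0.0435
```

```bash
python3 st.py
```

```text
t 8.1 jig mm [-0.3 55.3 56.7] tilt(tool) [-0.001 -0.001 -0.001] F(jig) [-0.2  0.5  0.2] M [0.04 0.04 0.01] grip 43.5 q [ 0.33  0.01 -0.27  0.   -1.3   0.96]
```

The relay is gripped at 43.5 mm with almost no side load. Now the first lean, towards the red button (tool x negative), pivoting about the foot 31 mm below the TCP.

>>> {"name": "jog_arm", "arguments": {
  "targets": "-0.05 0 0 0 -0.0015 -0.0003 0; -0.05 0 0 0 -0.0015 -0.0003 0"
}}

```text
time_s: 8.3
tcp_pos: [0.57, -0.0094, 0.0578]
orientation: [3.013, -0.423, -0.022]
wrist_force: [-1.8, 1.6, 2.1]
grip_width: 0.0433
```

```bash
python3 st.py
```

```text
t 8.3 jig mm [-0.2 58.1 57.8] tilt(tool) [-0.1   -0.     0.002] F(jig) [-2.2  1.   2.1] M [0.85 0.85 0.03] grip 43.3 q [ 0.39  0.04 -0.27  0.08 -1.33  0.88]
```

>>> {"name": "jog_arm", "arguments": {
  "targets": "-0.05 0 0 0 -0.0015 -0.0005 0; 0 0 0 0 0 -0.0005 0; 0 0 0 0 0 -0.0005 0"
}}

```text
time_s: 8.6
tcp_pos: [0.5703, -0.0077, 0.0585]
orientation: [2.961, -0.414, -0.033]
wrist_force: [1.7, -3.3, -3.7]
grip_width: 0.0433
```

```bash
python3 look.py 6
```

```text
t 8.6 jig mm [-0.4 59.9 58.5] tilt(tool) [-0.153 -0.001  0.   ] F(jig) [ 2.5 -2.7 -3.7] M [ 0.27 -0.82  0.14] grip 43.3 q [ 0.41  0.06 -0.26  0.12 -1.35  0.85]
```

View pics/l6.png

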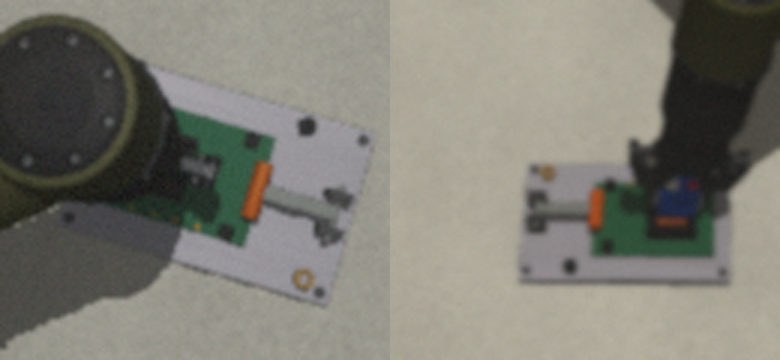

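The relay is clearly leaning towards its button end (0.153 rad), with only 3.7 N of pull. Swinging back the other way.

>>> {"name": "jog_arm", "arguments": {
  "targets": "0.05 0 0 0 0.0015 -0.0005 0; 0.05 0 0 0 0.0015 -0.0005 0; 0.05 0 0 0 0.0015 -0.0005 0; 0.05 0 0 0 0.0015 -0.0005 0; 0.05 0 0 0 0.0015 -0.0005 0; 0.05 0 0 0 0.0015 -0.0005 0"
}}

```text
time_s: 9.3
tcp_pos: [0.5681, -0.015, 0.0593]
orientation: [-2.948, 0.413, -0.034]
wrist_force: [1.7, 0.6, -5.6]
grip_width: 0.0432
```

```bash
python3 st.py
```

```text
t 9.3 jig mm [-0.6 52.2 59.3] tilt(tool) [0.166 0.    0.001] F(jig) [ 1.4  1.1 -5.6] M [-0.66 -0.8  -0.01] grip 43.2 q [ 0.23 -0.02 -0.25 -0.15 -1.27  1.1 ]
```

>>> {"name": "jog_arm", "arguments": {
  "targets": "0 0 0 0 0.001 -0.0003 0; 0 0 0 0 0 -0.0003 0; -0.05 0 0 0 -0.0015 -0.0005 0; -0.05 0 0 0 -0.0015 -0.0005 0; -0.05 0 0 0 -0.0015 -0.0005 0; -0.05 0 0 0 -0.0015 -0.0005 0; -0.05 0 0 0 -0.0015 -0.0005 0; -0.05 0 0 0 -0.0015 -0.0005 0"
}}

```text
time_s: 10.1
tcp_pos: [0.57, -0.0079, 0.0603]
orientation: [2.973, -0.427, -0.028]
wrist_force: [1.9, -3.9, -6.5]
grip_width: 0.0431
```

```bash
python3 look.py 7
```

```text
t 10.1 jig mm [-0.6 59.6 60.3] tilt(tool) [-0.139  0.     0.008] F(jig) [ 2.9 -3.2 -6.5] M [ 0.33 -0.8   0.39] grip 43.1 q [ 0.41  0.05 -0.26  0.11 -1.35  0.85]
```

View pics/l7.png

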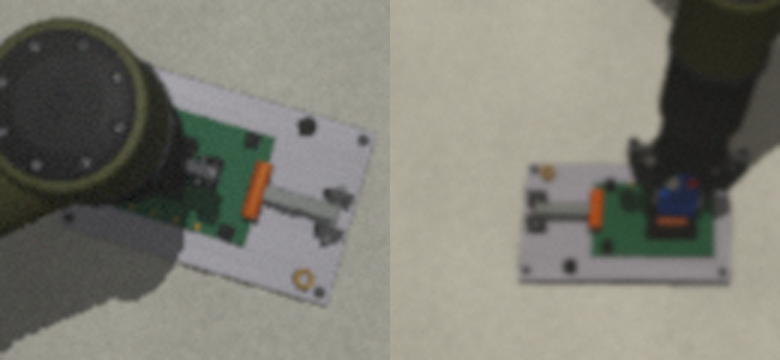

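Pull is about 6 N and the relay is up about 4 mm. Continuing to rock at the same rate.

>>> {"name": "jog_arm", "arguments": {
  "targets": "0.05 0 -0.004 0.0003 0.0015 -0.0005 0; 0.05 0 -0.004 0.0003 0.0015 -0.0005 0; 0.05 0 0 0 0.0015 -0.0005 0; 0.05 0 0 0 0.0015 -0.0005 0; 0.05 0 0 0 0.0015 -0.0005 0; 0.05 0 0 0 0.0015 -0.0005 0; 0 0 0 0 0 -0.0004 0"
}}

```text
time_s: 10.9
tcp_pos: [0.5678, -0.0157, 0.0614]
orientation: [-2.934, 0.41, -0.038]
wrist_force: [3.5, 2.7, -7.3]
grip_width: 0.0435
```

```bash
python3 st.py
```

```text
t 10.9 jig mm [-0.6 51.5 61.4] tilt(tool) [0.181 0.    0.   ] F(jig) [ 2.6  3.6 -7.3] M [ 0.3  -0.94 -0.06] grip 43.5 q [ 0.22 -0.03 -0.24 -0.17 -1.27  1.12]
```

>>> {"name": "jog_arm", "arguments": {
  "targets": "-0.05 0 0 0 -0.0015 -0.0005 0; -0.05 0 0 0 -0.0015 -0.0005 0; -0.05 0 0 0 -0.0015 -0.0005 0; -0.05 0 0 0 -0.0015 -0.0005 0; -0.05 0 0 0 -0.0015 -0.0005 0; -0.05 0 0 0 -0.0015 -0.0005 0; 0 0 0 0 0 -0.0004 0"
}}

```text
time_s: 11.6
tcp_pos: [0.5698, -0.0077, 0.0628]
orientation: [2.979, -0.422, -0.026]
wrist_force: [2.5, -4.6, -6.4]
grip_width: 0.0434
```

```bash
python3 st.py
```

```text
t 11.6 jig mm [-0.8 59.7 62.8] tilt(tool) [-0.134  0.001  0.004] F(jig) [ 3.7 -3.8 -6.4] M [-0.36 -1.33  0.39] grip 43.4 q [ 0.4   0.04 -0.26  0.11 -1.35  0.86]
```

>>> {"name": "jog_arm", "arguments": {
  "targets": "0.05 0 -0.004 0.0004 0.0015 -0.0005 0; 0.05 0 0 0.0004 0.0015 -0.0005 0; 0.05 0 0 0 0.0015 -0.0005 0; 0.05 0 0 0 0.0015 -0.0005 0; 0.05 0 0 0 0.0015 -0.0005 0; 0.03 0 0 0 0.001 -0.0005 0; 0 0 0 0 0 -0.0004 0"
}}

```text
time_s: 12.3
tcp_pos: [0.5677, -0.0155, 0.0645]
orientation: [-2.951, 0.414, -0.037]
wrist_force: [4.3, 1.6, -10.4]
grip_width: 0.0434
```

```bash
python3 st.py
```

```text
t 12.3 jig mm [-0.7 51.7 64.5] tilt(tool) [0.163 0.002 0.001] F(jig) [  3.7   2.7 -10.4] M [-0.   -1.18 -0.06] grip 43.4 q [ 0.23 -0.03 -0.25 -0.15 -1.27  1.1 ]
```

>>> {"name": "jog_arm", "arguments": {
  "targets": "-0.05 0 0 0 -0.0015 -0.0005 0; -0.05 0 0 0 -0.0015 -0.0005 0; -0.05 0 0 0 -0.0015 -0.0005 0; -0.05 0 0 0 -0.0015 -0.0005 0; -0.05 0 0 0 -0.0015 -0.0005 0; -0.05 0 0 0 -0.0015 -0.0005 0; 0 0 0 0 0 -0.0004 0"
}}

```text
time_s: 13.0
tcp_pos: [0.5699, -0.0069, 0.0659]
orientation: [2.964, -0.421, -0.026]
wrist_force: [3.1, -5.6, -8.3]
grip_width: 0.0431
```

```bash
python3 look.py 8
```

```text
t 13.0 jig mm [-1.  60.5 65.9] tilt(tool) [-0.149  0.003  0.005] F(jig) [ 4.5 -4.6 -8.3] M [-0.32 -1.67  0.47] grip 43.1 q [ 0.41  0.05 -0.26  0.12 -1.36  0.84]
```

View pics/l8.png

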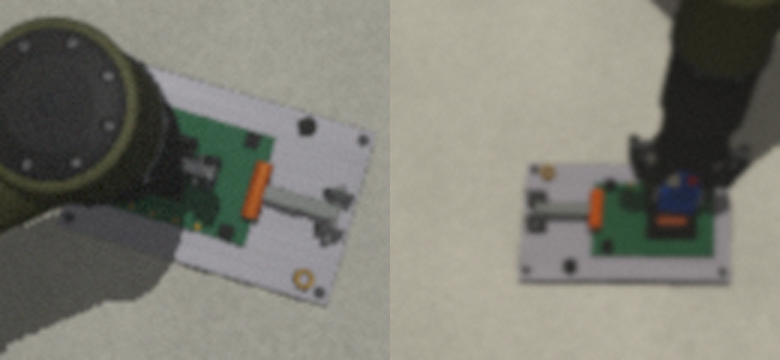

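```bash
python3 - <<'E'
from h import *
a=[]
for s in "0678":
    p=np.load(f"scene_p{s}.npy")[165:210,225:265]; a.append(cv2.resize(p[:,:,::-1],None,fx=5,fy=10,interpolation=cv2.INTER_CUBIC))
    P=np.load(f"scene_p{s}.npy")[185:205,230:260].astype(int); m=(P[:,:,0]-P[:,:,1]>40)
    w=np.clip(P[:,:,0]-P[:,:,1]-15,0,None)*(P[:,:,0]>P[:,:,2]); yy,xx=np.mgrid[185:205,230:260]
    print(s,(w*xx).sum()/w.sum(),(w*yy).sum()/w.sum())
cv2.imwrite("pics/cmp.png",np.hstack(a))
E
```

```text
0 243.48338368580062 193.38972809667675
6 243.1227722772277 193.33861386138614
7 243.43413173652695 193.2380239520958
8 243.32628797886395 193.1017173051519
```

View pics/cmp.png

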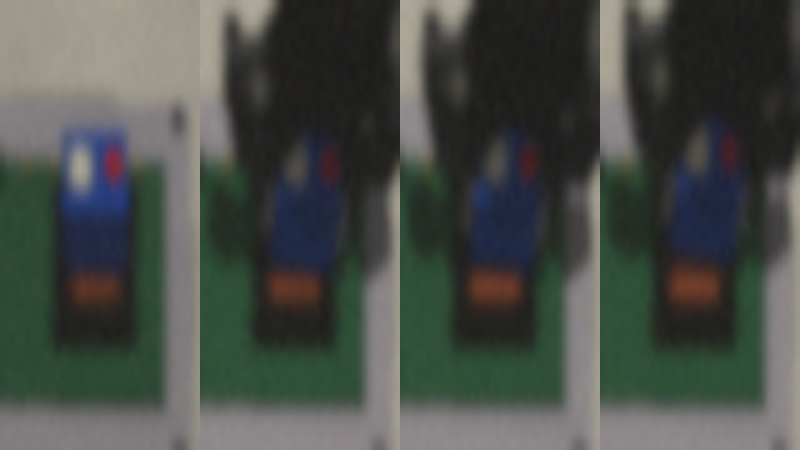

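The orange patch turns out to be the socket's copper cheek. It has risen only about 1 mm, while the red button has moved up about 1.5 px since the first lean, so the relay is following the fingers. Continuing slightly gentler and correcting x.

>>> {"name": "jog_arm", "arguments": {
  "targets": "0.05 0 -0.005 0.0008 0.0015 -0.0003 0; 0.05 0 0 0.0005 0.0015 -0.0004 0; 0.05 0 0 0.0003 0.0015 -0.0004 0; 0.05 0 0 0.0003 0.0015 -0.0004 0; 0.05 0 0 0 0.0015 -0.0004 0; 0.04 0 0 0 0.0015 -0.0004 0; 0 0 0 0 0 -0.0002 0"
}}

```text
time_s: 13.8
tcp_pos: [0.5677, -0.0158, 0.0678]
orientation: [-2.952, 0.413, -0.036]
wrist_force: [4.2, 2.0, -10.0]
grip_width: 0.0436
```

```bash
python3 st.py
```

```text
t 13.8 jig mm [-0.7 51.4 67.8] tilt(tool) [0.162 0.002 0.001] F(jig) [  3.5   3.1 -10. ] M [-0.07 -1.08 -0.12] grip 43.6 q [ 0.23 -0.03 -0.24 -0.15 -1.28  1.1 ]
```

>>> {"name": "jog_arm", "arguments": {
  "targets": "-0.05 0 0 0.0005 -0.0015 -0.0004 0; -0.05 0 0 0.0003 -0.0015 -0.0004 0; -0.05 0 0 0.0003 -0.0015 -0.0004 0; -0.05 0 0 0 -0.0015 -0.0004 0; -0.05 0 0 0 -0.0015 -0.0004 0; -0.05 0 0 0 -0.0015 -0.0004 0; 0 0 0 0 0 -0.0003 0"
}}

```text
time_s: 14.5
tcp_pos: [0.5701, -0.0066, 0.0692]
orientation: [2.962, -0.419, -0.03]
wrist_force: [3.6, -4.3, -7.9]
grip_width: 0.0437
```

```bash
python3 st.py
```

```text
t 14.5 jig mm [-0.9 60.9 69.2] tilt(tool) [-0.151  0.001  0.004] F(jig) [ 4.7 -3.2 -7.9] M [-0.41 -1.65  0.27] grip 43.7 q [ 0.41  0.05 -0.25  0.12 -1.37  0.85]
```

>>> {"name": "jog_arm", "arguments": {
  "targets": "0.05 0 -0.004 0.0005 0.0015 -0.0003 0; 0.05 0 0 0.0003 0.0015 -0.0004 0; 0.05 0 0 0.0003 0.0015 -0.0004 0; 0.05 0 0 0 0.0015 -0.0004 0; 0.05 0 0 0 0.0015 -0.0004 0; 0.04 0 0 0 0.0015 -0.0004 0"
}}

```text
time_s: 15.1
tcp_pos: [0.5677, -0.0156, 0.0713]
orientation: [-2.966, 0.409, -0.032]
wrist_force: [3.8, -0.5, -9.2]
grip_width: 0.0434
```

```bash
python3 st.py
```

```text
t 15.1 jig mm [-0.7 51.6 71.3] tilt(tool) [ 0.149  0.001 -0.003] F(jig) [ 3.8  0.6 -9.2] M [-0.45 -1.15 -0.19] grip 43.4 q [ 0.24 -0.03 -0.24 -0.13 -1.29  1.09]
```

>>> {"name": "jog_arm", "arguments": {
  "targets": "-0.05 0 0 0.0003 -0.0015 -0.0004 0; -0.05 0 0 0.0003 -0.0015 -0.0004 0; -0.05 0 0 0 -0.0015 -0.0004 0; -0.05 0 0 0 -0.0015 -0.0004 0; -0.05 0 0 0 -0.0015 -0.0004 0; -0.04 0 0 0 -0.0012 -0.0004 0"
}}

```text
time_s: 15.7
tcp_pos: [0.57, -0.007, 0.0732]
orientation: [2.977, -0.423, -0.026]
wrist_force: [4.0, -1.7, -8.2]
grip_width: 0.0433
```

```bash
python3 st.py
```

```text
t 15.7 jig mm [-0.9 60.4 73.2] tilt(tool) [-0.135  0.002  0.005] F(jig) [ 4.3 -0.5 -8.2] M [ 0.27 -1.13  0.13] grip 43.3 q [ 0.41  0.04 -0.25  0.11 -1.37  0.86]
```

>>> {"name": "jog_arm", "arguments": {
  "targets": "0.05 0 -0.004 0.0004 0.0015 -0.0003 0; 0.05 0 0 0.0003 0.0015 -0.0003 0; 0.05 0 0 0 0.0015 -0.0003 0; 0.05 0 0 0 0.0015 -0.0003 0; 0.05 0 0 0 0.0015 -0.0003 0; 0.03 0 0 0 0.001 -0.0003 0"
}}

```text
time_s: 16.3
tcp_pos: [0.5691, -0.0144, 0.0815]
orientation: [-2.96, 0.406, -0.043]
wrist_force: [0.1, -1.5, -1.5]
grip_width: 0.0432
```

```bash
python3 look.py 9;  python3 - <<'E'
from h import *
a=[]
for s in "0689":
    p=np.load(f"scene_p{s}.npy")[165:210,225:265]; a.append(cv2.resize(p[:,:,::-1],None,fx=5,fy=10,interpolation=cv2.INTER_CUBIC))
    P=np.load(f"scene_p{s}.npy")[185:205,230:260].astype(int)
    w=np.clip(P[:,:,0]-P[:,:,1]-15,0,None)*(P[:,:,0]>P[:,:,2]); yy,xx=np.mgrid[185:205,230:260]
    print(s,(w*xx).sum()/w.sum(),(w*yy).sum()/w.sum())
cv2.imwrite("pics/cmp2.png",np.hstack(a))
E
```

```text
t 16.3 jig mm [ 0.2 53.1 81.5] tilt(tool) [ 0.156  0.007 -0.005] F(jig) [ 0.5 -1.5 -1.5] M [-0.55  0.02  0.01] grip 43.2 q [ 0.24 -0.04 -0.23 -0.14 -1.3   1.09]
0 243.48338368580062 193.38972809667675
6 243.1227722772277 193.33861386138614
8 243.32628797886395 193.1017173051519
9 243.64553314121036 192.61959654178673
```

View pics/cmp2.png

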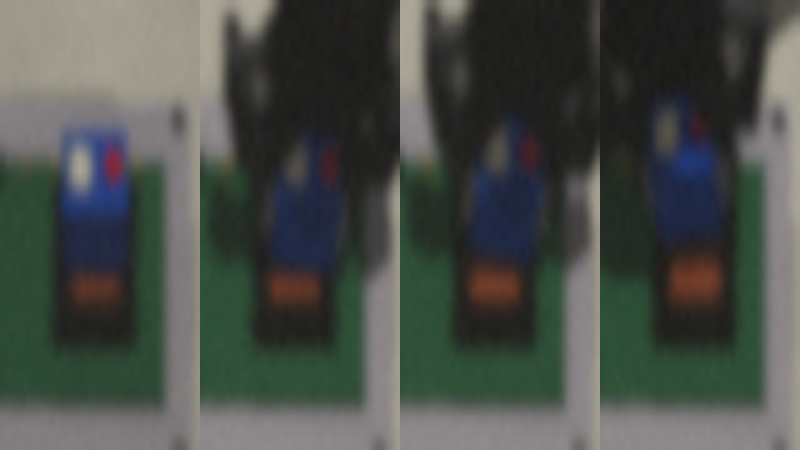

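It came free on the last rock. The force dropped to about -1.5 N (the relay's weight) and the tool rose to 81.5 mm. Now straightening upright over the socket.

>>> {"name": "jog_arm", "arguments": {
  "targets": "-0.05 -0.002 0.002 0 -0.0006 -0.001 0; -0.05 -0.002 0.002 0 -0.0006 -0.001 0; -0.05 -0.002 0.001 0 -0.0006 -0.001 0; 0 0 0 0 0 0 0; 0 0 0 0 0 0 0"
}}

```text
time_s: 16.9
tcp_pos: [0.5704, -0.0134, 0.0892]
orientation: [3.11, -0.437, 0.01]
wrist_force: [0.4, 0.1, -1.7]
grip_width: 0.0431
```

```bash
python3 st.py
```

```text
t 16.9 jig mm [ 1.3 54.4 89.2] tilt(tool) [-0.     0.006  0.002] F(jig) [ 0.3  0.2 -1.7] M [-0.    0.04 -0.  ] grip 43.1 q [ 0.33 -0.01 -0.23  0.   -1.35  0.96]
```

>>> {"name": "jog_arm", "arguments": {
  "targets": "0 -0.006 -0.002 -0.0012 -0.0006 0.003 0; 0 0 0 0 0 0 0; 0 0 0 0 0 0 0; 0 0 0 0 0 0 0"
}}

```text
time_s: 17.3
tcp_pos: [0.5692, -0.0128, 0.0865]
orientation: [-3.109, 0.436, -0.001]
wrist_force: [-1.0, 0.6, -2.3]
grip_width: 0.0432
```

```bash
python3 look.py 10;  python3 - <<'E'
from st import *
s="10"
P=np.load(f"scene_p{s}.npy"); D=np.load(f"scene_d{s}.npy")
im=cv2.resize(P[150:210,215:275],None,fx=10,fy=10,interpolation=cv2.INTER_CUBIC)
def J(x,y,z): return np.r_[np.array(G[:2])+xh*x+yh*y,z]
h=.0555 # foot
for t in [(.016,.033,h+.02),(.016,.077,h+.02),(.016,.033,h+.07),(.016,.077,h+.07),(0,.068,h+.074)]:
    u,v=(proj("scene",J(*t))-[215,150]+.5)*10; cv2.circle(im,(int(u),int(v)),4,(255,255,0),-1)
cv2.imwrite("pics/fin.png",im[:,:,::-1])
p=P[185:205,230:260].astype(int)
w=np.clip(p[:,:,0]-p[:,:,1]-15,0,None)*(p[:,:,0]>p[:,:,2]); yy,xx=np.mgrid[185:205,230:260]
print((w*xx).sum()/w.sum(),(w*yy).sum()/w.sum())
E
```

```text
t 17.3 jig mm [-0.  54.6 86.5] tilt(tool) [0.002 0.    0.001] F(jig) [-1.1  0.3 -2.3] M [ 0.01 -0.03  0.03] grip 43.2 q [ 0.33 -0.01 -0.23 -0.   -1.35  0.96]
243.41146216017634 192.40925789860395
```

View pics/l10.png

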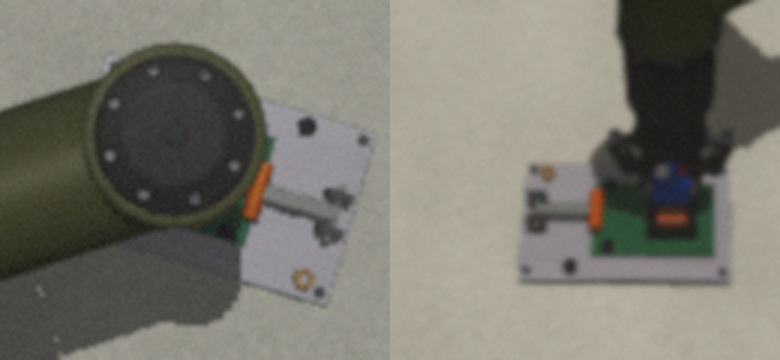

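View pics/fin.png

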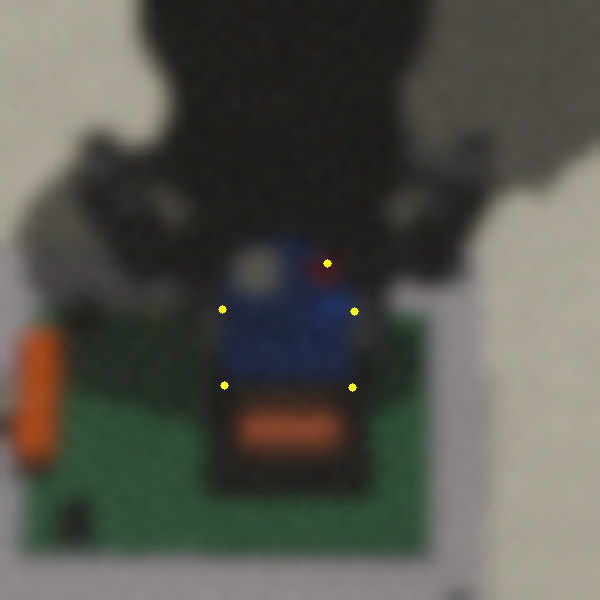

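The final view shows the relay upright over the socket. Its case edges fall on the predicted points for a gap of about 13 mm, and the clamp is still down. Handing in.

```bash
python3 -c "
from st import *
st(); print(robot.job_done())"
```

```text
t 17.4 jig mm [ 0.  54.7 86.5] tilt(tool) [0.002 0.001 0.001] F(jig) [-0.3  0.4 -2.5] M [-0.05  0.01 -0.06] grip 43.3 q [ 0.33 -0.01 -0.23 -0.   -1.35  0.96]
the job is handed in; nothing more can be done
None
```

The clamp is down and the relay is out. It is held upright over the socket, about 13 mm clear, and I handed the job in at 17.4 s.

- **Clamp:** I pushed the orange handle over with closed fingers until it stopped at its fully-down height. It was still down and level in the last picture.
- **Rocking:** I gripped the relay across its 44 mm width. I leaned it about 0.15 rad towards the red button, then 0.13 to 0.18 rad each way, with a small lift on each of the 10 swings. The pull I read stayed at about 10 N or less. It came free on the last swing, hopping up several millimetres as it let go.
- **Last checks:** The relay was less than 1 mm off the socket's centre and tilted 0.002 rad. The grip read 43 mm and the load about 2.5 N, roughly the relay's weight. The picture matched the expected gap.
- **Less certain:**
    - **Positions:** The two cameras disagreed by up to about 5 mm on the jig's position, so I used one fit to both.
    - **Socket lift:** I could only judge the socket's lift during rocking from the force and the camera. It was roughly 1 mm partway through. It looks back down, but the copper cheek still appears about 1 px higher in the last picture. I think that is because the lifted relay shows more of it, but I couldn't confirm it.
    - **Other items:** The parts of the jig I could see looked unmoved. I did not re-check the items elsewhere on the bench, though the arm felt no unexpected contact.

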